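# Load a test cartridge under the reader's spring cover

### The arm

A 7-joint arm with a two-finger parallel gripper is mounted at the origin on a cart in front of the work surface, level with it; the furniture and walls round the work are solid. World frame = base frame: x ahead of the robot, y to its left, z up, the work surface at z = 0. Lengths are in m, angles in rad, forces in N, time in s.
With the tool pointing down it reaches from about 0.425 to 0.825 m from the base axis. Payload 3.6 kg.
Tool frame: the origin (TCP) lies at the very end of the fingers, on their centre line; the grasp point (between the pads) lies 19 mm behind it; z points along the fingers, y is the direction in which the jaws open and shut (so a half turn about z gives the same grasp; the last joint's range is limited). The gripper opens to 93 mm and grips with 3 to 60 N. Pads are 15 mm wide; open, the fingers measure 128 mm over their backs; the gripper's body (75 mm by 188 mm) begins 65 mm behind the grasp point.
Start: joints at [1.153, 0.615, -0.013, 1.423, 0.008, 1.103, -0.04], TCP at [0.248, -0.601, 0.219] pointing down, gripper open.
Joint ranges: [-3.12, 3.12], [-0.3, 2.06], [-1.34, 1.32], [0.26, 2.42], [-1.36, 4.5], [0.01, 1.98], [-2.84, 2.84]. Speed limits (rad/s): [2.79, 2.79, 3.14, 3.14, 3.14, 3.14, 3.14].

### API

Orientations are given as a unit quaternion [w, x, y, z].
In Python, from plant import manip gives the robot as it stands. The module is installed in compiled form; this text tells all that it offers. Calls block until the motion is done:
- manip.reach(position, orientation): joint-space move of the TCP to a pose.
- manip.movel(position, attitude=None, max_speed=0.15): straight line of the TCP; attitude=None keeps the orientation; max_speed is the mean speed in m/s.
- manip.move_joints(angles): joint-space move.
- manip.set_gripper(opening, grasp_force=None): finger opening in m; grasp_force is the grip in N (None keeps the last); returns when the fingers have stopped.
- manip.sleep(seconds).
- manip.inverse_kinematics(position, orientation): joint angles nearest the present ones, or None.
- manip.observe(): the state.
- manip.snapshot(name): name is "scene" or "top" or "wrist"; returns (picture, depth): 400x640x3 uint8, red, green, blue; 400x640 float32, m along the optical axis (not along the pixel's ray), 0 where there is no reading.
- manip.camera_params(name): a dict with "intrinsics" (3x3 intrinsics, pixels), "k1" (the pictures are not rectified: a ray, as slopes to the right and down, at radius r is drawn at 1 + k1 r^2 times it, then the intrinsics apply), "xyz" and "rotation" of the camera in the world. Camera axes: x right, y up, looking along -z (the intrinsics and any distortion apply to the point x, -y, -z); pixel columns grow to the right and rows downward; lengths in m; the calibration is good to about 2 mm. A picture is of the moment at which its call begins: read the wrist's pose just before it. camera_params takes no time and is no camera call; for the wrist camera it gives the pose at the moment of the call.
A pose or a line that the arm cannot do raises manip.IKError and nothing moves.
- manip.job_done(): hands the job in, once; it reports no verdict.
Trained networks look in the newest picture that a camera, given by its name, has taken for a name from the list of things; names that differ only in an ending like _2 or _b are one class to them, and where a whole thing is asked for, a point or a joint stands for the part that bears it (a point fixed in the world has none). Each returns a list of dicts, best first, with "score" (0 to 1); they miss things now and then, are a little off and sometimes report something else, mostly with a low value. They report only what shows in the picture. A call takes as long as a camera call. They do not tell look-alikes from the thing itself.
- manip.spot_in(camera, name): "at" ([x, y, z] in m, in world coordinates, good to about 4 mm: the middle of the surface that is visible of it).
The state is a dict: "time": time; "qpos": joint angles; "joint_vel": joint speeds; "joint_efforts": joint torques, N m; "tcp_pos": TCP position; "eef_rot": TCP orientation; "ft_force": force on the tool from outside, world axes, zero at the start; "wrist_torque": the same for the moment, N m; "grip_width": finger opening in m.
Only numpy, scipy, OpenCV 4.12 (cv2) and the standard library are available. Lean on these libraries where they do the work, as an engineer would, in place of code of your own. Each camera call takes 0.05 s, during which the arm holds its last target.

### The job

Load the test cartridge that lies on the reader's loading ledge: press the thumb plate down with one fingertip to hold the spring cover open, and with the other fingertip push the cartridge along the lane, under the cover, until it is fully home against the stop. Do not lift the cartridge, and do not let the cover come down while it is part way in. Then draw back and let the cover spring fully shut over it, leaving the other things on the bench undisturbed.

Things in the scene. Friction and masses are not known exactly. Their poses are not given: they have to be found in the camera images.
- reader: Fixed white cartridge reader: low base 155 x 72 mm with a head 74 mm high at its far end (x over 49 mm). Origin at bench height under the lane's centre line, at the inner face of the shut cover's skirt; x = loading direction, y left, z up. Lane floor z = 22 mm; open ledge from x = -106 mm to the skirt; guides 5 mm high narrow to a lane 28 mm wide. Left of y = 36 mm it is empty under the thumb plate.
- cover (a joint): Angle of the sprung aluminium cover: 0 shut (a spring returns it), 1.0 its stop. Cover plate (x -2 to 39 mm, y -18 to 30 mm) and thumb plate are one rigid piece: pressing the thumb plate down (about 2 to 4 N at its middle) raises the cover's right side, at 1.0 to 81 mm above the bench. From 0.45 on the cartridge passes freely under the skirt.
- skirt (a point): Middle of the lower edge of the cover's front skirt, a 2 mm thick upright plate 28 mm wide across the lane; moves with the cover. Shut, its lower edge is 6 mm above the lane floor and stops the 12 mm high cartridge body.
- hinge_pin (a point): Cover's hinge pin, at its point level with the skirt: reader y = 30 mm, z = 40 mm. The pin runs along the reader's x; fixed brackets on it (up to z = 42 mm, y 25 to 35 mm) stand at x = -104, -4 and 36 mm.
- thumb_plate (a point): Middle of the thumb plate's top; moves with the cover. Plate 90 mm long (reader x -99 to -9 mm, beside the ledge), reaching 40 mm left of the pin, 2 mm thick, with low ribs along x. Shut, it rises to the left at 0.35 rad; open, it slopes down to the left by cover angle - 0.35. A tip may slide along it in x while pressing; a tip touching 20 mm left of the pin opens it 0.6 at 37 mm above the bench, 0.8 at 33 mm.
- cartridge: White test cartridge, 54 x 24 mm, 30 g, loose on the lane floor. Origin at the centre of its underside; x along it to the stop, z up. Body 36 mm long, 12 mm high in front (x -9 to 27 mm); neck 4 mm high (x -19 to -9) over which the skirt closes with 3.5 mm play fore and aft; upright push lug 24 mm wide, 18 mm high at the rear (x -27 to -19). Home, its origin is at reader x = 12.5 mm, the lug outside.
- lane_stop (a point): Foot of the stop's face at the lane's end (reader x = 39.5 mm, on the lane floor). The cartridge's front touches it when fully home.
- dropper_oil: Bystander: small dropper bottle, 28 mm across, 70 mm high, left of the reader; origin under its centre.
- cal_vial: Bystander: small capped vial, 25 mm across, 46 mm high, left of the reader's head; origin under its centre.
- bench_timer: Bystander: flat square timer, 66 mm, 18 mm high, right of the reader; origin under its centre.
- forceps: Bystander: steel forceps 132 mm long lying far to the left; origin under the centre.
- culture_dish: Bystander: covered culture dish, 90 mm across, 14 mm high, far to the left; origin under its centre.
Not all that is in view belongs to the job. What is shaped like the cartridge but yellow is not meant.

How it is judged:
By the outcome, as a careful person would: the job done as asked, in the order asked, and still so for the second after the job is handed in, with the robot touching nothing.
It also fails if it takes over 40 s, if anything falls off the work surface, if the arm or the gripper's body presses on something with over 40 N, if the wrist force passes 120 N, or if a joint passes its speed limit or range.

## Working session

There is one attempt and no reset: what is moved stays moved. The work goes in short steps, each a Python script; the robot and the scene stay as the last script left them, time stands still between calls to the robot, and variables do not carry over. Pictures are saved under pics/ and viewed, and the job is handed in when it is done.

```bash
mkdir -p pics; ls
python3 - <<'E'
from plant import manip
import cv2,numpy as np
s=manip.observe();print(s)
for n in("scene","top"):
    im,d=manip.snapshot(n);cv2.imwrite(f"pics/{n}0.png",im[:,:,::-1]);np.save(f"pics/{n}0.npy",d)
    p=manip.camera_params(n);print(n,p)
    for t in["reader","cover","skirt","hinge_pin","thumb_plate","cartridge","lane_stop","dropper_oil","cal_vial","bench_timer"]:
        print(t,[(np.round(r["at"],4).tolist(),round(r["score"],2)) for r in manip.spot_in(n,t)][:3])
print(manip.observe()["time"])
E
```

```text
pics
{'time': 0.0, 'qpos': array([ 1.15250233,  0.61588801, -0.01262488,  1.42486261,  0.00810589,
        1.10337616, -0.04039878]), 'joint_vel': array([-1.60666481e-05, -2.49495089e-03, -7.16500419e-04,  2.01023882e-03,
        4.19021671e-04,  4.17310881e-04, -1.19947284e-03]), 'joint_efforts': array([ 3.90081004e-04, -4.58937407e+01,  2.09316979e-01, -1.65748322e+01,
       -6.10498851e-02,  2.03330372e-02,  2.31925787e-04]), 'tcp_pos': array([ 0.24791806, -0.60002959,  0.21751341]), 'eef_rot': array([-1.21471116e-03,  9.80865206e-01,  1.94684114e-01, -2.58724838e-04]), 'ft_force': array([-0.68303095,  0.46334946, -0.40125613]), 'wrist_torque': array([ 0.02227054,  0.01529967, -0.01226487]), 'grip_width': 0.09325998738637635}
scene {'intrinsics': array([[431.45716141,   0.        , 319.42398778],
       [  0.        , 431.45716141, 198.11986985],
       [  0.        ,   0.        ,   1.        ]]), 'k1': -0.05987811353235896, 'xyz': array([-0.0631207 , -0.49392037,  0.6312179 ]), 'rotation': array([ 0.81568059,  0.43030246, -0.19109351, -0.33613723])}
reader [([0.5597, -0.0659, 0
[... 836 characters left out ...]
6619,  0.0261167 , -0.03349132, -0.70285294])}
reader [([0.5594, -0.045, 0.0466], 0.58)]
cover [([0.5226, -0.0281, 0.04], 0.91), ([0.5656, -0.0514, 0.0432], 0.58)]
skirt [([0.5236, -0.0236, 0.0419], 0.95)]
hinge_pin [([0.5648, -0.0536, 0.0431], 0.87)]
thumb_plate [([0.5226, -0.0204, 0.0454], 0.83), ([0.4178, 0.278, 0.0056], 0.51), ([0.5661, -0.0463, 0.0485], 0.47)]
cartridge [([0.5413, 0.0773, 0.0155], 0.7), ([0.447, 0.0837, 0.0102], 0.64), ([0.5055, -0.0606, 0.0305], 0.52)]
lane_stop [([0.5652, -0.05, 0.046], 0.84), ([0.6197, 0.1282, 0.0422], 0.45)]
dropper_oil []
cal_vial [([0.6169, 0.1269, 0.0394], 0.63), ([0.4358, 0.465, 0.0135], 0.41)]
bench_timer [([0.4456, -0.2399, 0.0143], 0.59)]
1.1
```

View images.

View pics/scene0.png

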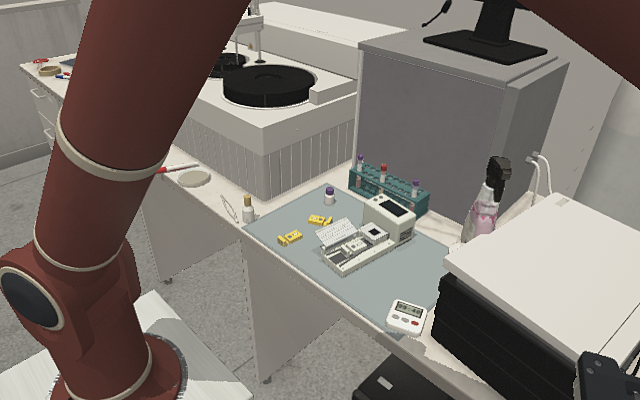

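View pics/top0.png

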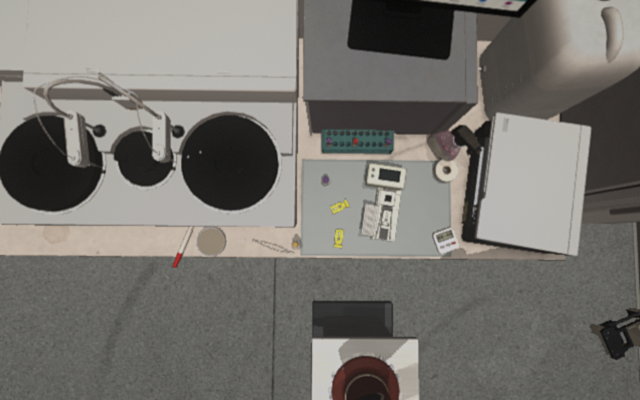

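Run:
```python
import cv2
a=cv2.imread("pics/scene0.png")[180:290,300:440];cv2.imwrite("pics/z1.png",cv2.resize(a,None,fx=5,fy=5,interpolation=cv2.INTER_CUBIC))
a=cv2.imread("pics/top0.png")[155:255,340:420];cv2.imwrite("pics/z2.png",cv2.resize(a,None,fx=6,fy=6,interpolation=cv2.INTER_CUBIC))
```

```text
(no output)
```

View pics/z1.png

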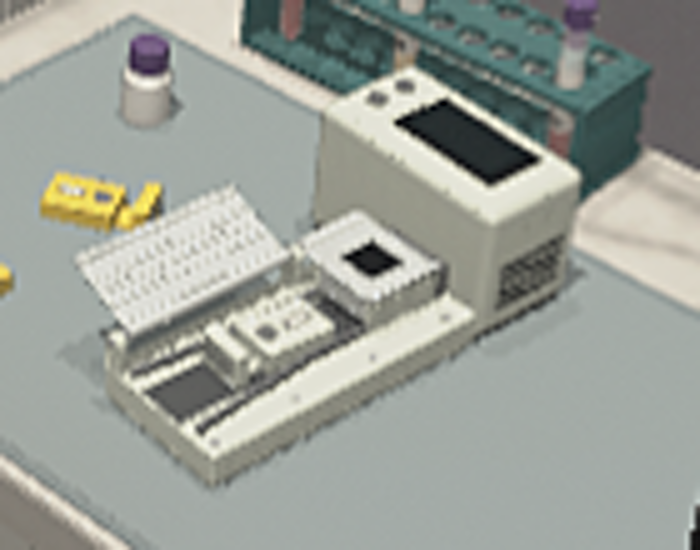

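View pics/z2.png

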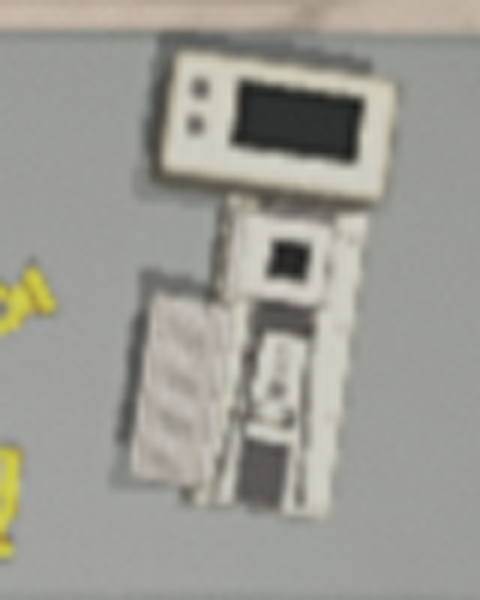

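```bash
cat > h.py <<'E'
import numpy as np
from scipy.spatial.transform import Rotation as R
def undist(xd,yd,k1):
    x,y=xd.copy(),yd.copy()
    for _ in range(10):
        f=1+k1*(x*x+y*y); x,y=xd/f,yd/f
    return x,y
def cloud(d,p):
    K=p["intrinsics"];v,u=np.mgrid[0:d.shape[0],0:d.shape[1]].astype(float)
    x,y=undist((u-K[0,2])/K[0,0],(v-K[1,2])/K[1,1],p["k1"])
    c=np.stack([x*d,-y*d,-d],-1)
    return c@R.from_quat(np.roll(p["rotation"],-1)).as_matrix().T+p["xyz"]
def proj(P,p):
    P=np.atleast_2d(P);M=R.from_quat(np.roll(p["rotation"],-1)).as_matrix()
    c=(P-p["xyz"])@M;x=c[:,0]/-c[:,2];y=-c[:,1]/-c[:,2];f=1+p["k1"]*(x*x+y*y);K=p["intrinsics"]
    return np.stack([K[0,0]*x*f+K[0,2],K[1,1]*y*f+K[1,2]],-1)
E
python3 - <<'E'
from h import *
from plant import manip
d=np.load("pics/top0.npy");c=cloud(d,manip.camera_params("top"))
for (u,v) in [(375,177),(379,228),(480,180),(490,120),(580,130),(570,240),(470,235),(445,240),(325,180),(380,60),(600,200),(357,140),(445,145)]:
    print(u,v,np.round(c[v,u],3))
print("max z in region", c[100:260,440:600,2].max())
for v in range(100,260,20): print([round(float(z),2) for z in c[v,440:640:15,2]])
print(manip.observe()["time"])
E
```

```text
375 177 [ 0.627 -0.02   0.073]
379 228 [ 0.48  -0.038  0.021]
480 180 [ 0.619 -0.319  0.097]
490 120 [ 0.815 -0.379  0.021]
580 130 [ 0.748 -0.566  0.176]
570 240 [ 0.449 -0.529  0.175]
470 235 [ 0.461 -0.291  0.085]
445 240 [ 0.446 -0.237  0.017]
325 180 [0.62  0.126 0.05 ]
380 60 [0.853 0.003 0.379]
600 200 [ 0.559 -0.626  0.154]
357 140 [0.729 0.036 0.107]
445 145 [ 0.714 -0.212  0.122]
max z in region 1.3704645951955898
[0.37, 1.37, 0.37, 0.04, 0.14, 0.21, 0.26, 0.25, 0.24, 0.23, 0.13, 0.19, 0.25, 0.31]
[0.18, 0.23, -0.0, 0.0, 0.18, 0.18, 0.18, 0.18, 0.0, 0.05, 0.12, 0.19, 0.25, 0.3]
[0.11, 0.2, 0.24, 0.1, 0.18, 0.18, 0.18, 0.18, 0.18, 0.18, 0.12, 0.19, 0.25, 0.3]
[0.02, 0.0, 0.03, 0.1, 0.18, 0.18, 0.18, 0.18, 0.18, 0.18, 0.11, 0.18, 0.24, 0.3]
[0.03, 0.0, 0.05, 0.17, 0.18, 0.18, 0.18, 0.18, 0.18, 0.18, 0.11, 0.18, 0.24, 0.3]
[0.0, -0.0, 0.07, 0.18, 0.18, 0.18, 0.18, 0.18, 0.18, 0.18, 0.11, 0.17, 1.37, 1.37]
[0.0, 0.0, 0.05, 0.18, 0.17, 0.18, 0.18, 0.18, 0.18, 0.18, -0.39, -0.37, -0.37, -0.34]
[0.02, 0.02, 0.09, 0.16, 0.17, 0.18, 0.18, 0.18, 0.18, 0.18, -0.74, -0.75, -0.76, -0.76]
1.1
```

Run:
```python
from h import *
from plant import manip
import cv2
s=manip.observe()
manip.movel(s["tcp_pos"]+[0,0,.1],max_speed=.3)
psi=-0.12;a=psi/2
print(manip.observe()["time"])
manip.reach([0.48,-0.055,0.26],[0,np.cos(a),np.sin(a),0])
s=manip.observe();print(s["time"],s["tcp_pos"],s["eef_rot"],s["qpos"])
p=manip.camera_params("wrist");im,d=manip.snapshot("wrist");cv2.imwrite("pics/w1.png",im[:,:,::-1]);np.save("pics/w1.npy",d)
import pickle;pickle.dump(p,open("pics/w1.pkl","wb"));print(p)
for t in["skirt","hinge_pin","thumb_plate","cartridge","lane_stop"]:
        print(t,[(np.round(r["at"],4).tolist(),round(r["score"],2)) for r in manip.spot_in("wrist",t)][:3])
```

```text
1.5833
3.7167 [ 0.4801147  -0.05603106  0.2599214 ] [ 2.17939457e-04  9.98146695e-01 -6.08533272e-02  7.41075974e-06] [ 0.22255768  0.31929822 -0.20421148  1.82269581  0.07589622  1.00710624
 -1.70478205]
{'intrinsics': array([[324.09270177,   0.        , 322.48536506],
       [  0.        , 324.09270177, 199.26036614],
       [  0.        ,   0.        ,   1.        ]]), 'k1': -0.0628348250201421, 'xyz': array([ 0.54752074, -0.06442136,  0.42717646]), 'rotation': array([-0.65762234,  0.08177122, -0.09186003,  0.74324159])}
skirt [([0.5288, -0.0176, 0.0463], 0.98)]
hinge_pin [([0.5819, -0.0454, 0.0495], 0.64)]
thumb_plate [([0.5313, -0.0181, 0.0435], 0.83)]
cartridge [([0.5059, -0.0604, 0.0344], 0.87), ([0.4454, 0.0814, 0.0123], 0.74), ([0.546, 0.0788, 0.0093], 0.61)]
lane_stop [([0.5842, -0.0451, 0.0481], 0.77)]
```

View pics/w1.png

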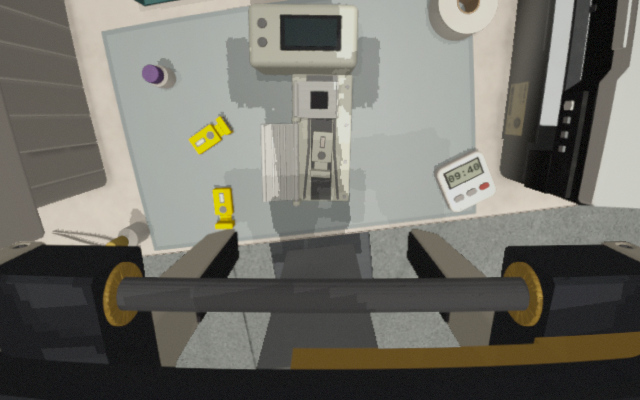

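Run:
```python
import cv2
a=cv2.imread("pics/w1.png")[65:215,240:370];cv2.imwrite("pics/z3.png",cv2.resize(a,None,fx=4,fy=4,interpolation=cv2.INTER_CUBIC))
from h import *
import pickle
p=pickle.load(open("pics/w1.pkl","rb"));d=np.load("pics/w1.npy");c=cloud(d,p)
np.set_printoptions(linewidth=220)
for v in (90,110,140,160,175,195,205):
    print(v,"x",round(c[v,330,0],3)); print((c[v,256:362:3,2]*1000).round().astype(int)); print((c[v,256:362:3,1]*1000).round().astype(int))
for u in (340,346):
    print(u,(c[60:215:4,u]*1000).round().astype(int)[:,[0,2]].tolist())
```

```text
90 x 0.577
[ 3  3  2  1  3  3  3  3  4  3  3  3 24 45 43 42 44 42 44 43 44 44 46 43 43 43 43 45 24 24 23 24  4  4  2  4]
[  14   10    7    3   -1   -5   -9  -12  -16  -20  -24  -27  -33  -38  -41  -44  -48  -51  -54  -58  -61  -65  -68  -71  -75  -78  -81  -85  -89  -93  -97 -100 -106 -109 -113 -117]
110 x 0.555
[ 4  3  2  3  3  4  2  4  2  1  4  4 22 46 43 43 43 43 41 42 43 42 42 43 43 43 43 44 22 23 22 23  4  4  3  3]
[  18   14   10    6    3   -1   -5   -9  -12  -16  -20  -24  -29  -35  -38  -41  -45  -48  -52  -55  -58  -62  -65  -69  -72  -75  -79  -82  -87  -90  -94  -98 -103 -107 -111 -114]
140 x 0.521
[ 2  3 59 55 55 52 52 50 49 49 48 47 47 45 44 23 24 23 24 35 35 35 34 35 35 36 29 23 23 23 22 23  3  4  2  4]
[  24   20    6    3    0   -3   -7  -10  -13  -17  -20  -23  -27  -30  -33  -35  -39  -43  -46  -50  -54  -57  -61  -65  -68  -72  -75  -79  -83  -87  -90  -94  -99 -103 -107 -111]
160 x 0.497
[ 2  4 59 57 55 53 53 50 50 48 47 45 45 46 43 23 22 28 23 35 36 36 35 34 36 23 31 25 22 23 22 22  3  4  3  3]
[  29   24    9    6    3    0   -3   -6  -10  -13  -16  -20  -23  
[... 1224 characters left out ...]
47, 23], [543, 24], [538, 24], [533, 23], [528, 24], [523, 23], [519, 23], [514, 23], [509, 23], [504, 24], [499, 23], [494, 22], [489, 23], [484, 25], [479, 23], [474, 24], [469, 24], [464, 23], [459, 24], [453, 22], [448, 23], [443, 24], [432, 1], [427, 4], [421, 4]]
346 [[602, 75], [599, 74], [595, 70], [595, 39], [592, 24], [588, 23], [583, 24], [579, 24], [574, 21], [570, 22], [565, 24], [560, 23], [556, 23], [551, 24], [546, 24], [542, 23], [537, 23], [532, 23], [527, 23], [523, 22], [518, 22], [513, 23], [508, 22], [503, 23], [498, 23], [493, 22], [488, 24], [483, 24], [478, 22], [473, 24], [468, 23], [463, 23], [458, 24], [452, 22], [447, 22], [442, 24], [431, 4], [426, 4], [420, 3]]
```

View pics/z3.png

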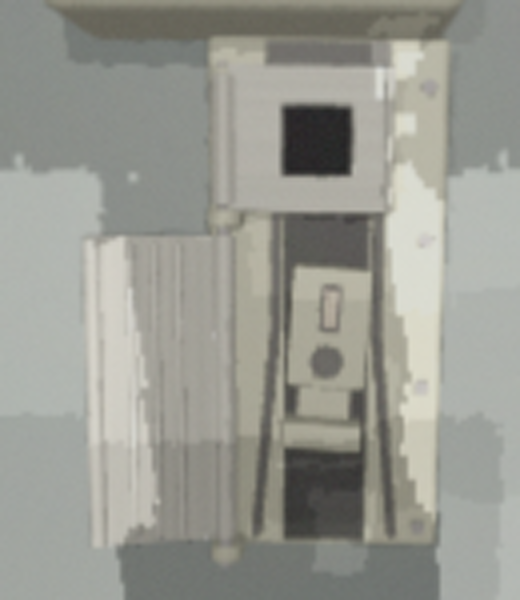

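Run:
```python
from h import *
import pickle
p=pickle.load(open("pics/w1.pkl","rb"));d=np.load("pics/w1.npy");c=cloud(d,p)
def ray(u,v,z):
    K=p["intrinsics"];x,y=undist(np.array([(u-K[0,2])/K[0,0]]),np.array([(v-K[1,2])/K[1,1]]),p["k1"])
    r=R.from_quat(np.roll(p["rotation"],-1)).as_matrix()@np.array([x[0],-y[0],-1]);return p["xyz"]+r*(z-p["xyz"][2])/r[2]
# right edge
P=[]
for v in range(85,198):
    us=[u for u in range(330,362) if c[v,u,2]>.015 and c[v,u,2]<.035]
    P.append(ray(max(us)+.5,v,.022))
P=np.array(P);k=np.polyfit(P[:,0],P[:,1],1);r=P[:,1]-np.polyval(k,P[:,0]);P=P[abs(r)<.002];k=np.polyfit(P[:,0],P[:,1],1)
print("right",k,np.std(P[:,1]-np.polyval(k,P[:,0])),np.arctan(k[0]))
# left edge of cover area
L=[]
for v in range(88,118):
    us=[u for u in range(280,300) if c[v,u,2]>.012]
    L.append(ray(min(us)-.5,v,.022))
L=np.array(L);kl=np.polyfit(L[:,0],L[:,1],1);print("left(cover region)",kl,np.polyval(kl,.565),np.polyval(k,.565))
F=[]
for u in range(304,346):
    vs=[v for v in range(185,208) if c[v,u,2]>.012];F.append(ray(u,max(vs)+.5,.022))
F=np.array(F);kf=np.polyfit(F[:,1],F[:,0],1);print("front",kf,np.std(F[:,0]-np.polyval(kf,F[:,1])))
H=[]
for u in range(265,350):
    vs=[v for v in range(50,80) if c[v,u,2]>.066];H.append(ray(u,max(vs)+.5,.074))
H=np.array(H);kh=np.polyfit(H[:,1],H[:,0],1);print("head lower edge",kh,np.std(H[:,0]-np.polyval(kh,H[:,1])))
psi=np.mean([np.arctan(k[0]),-np.arctan(kf[0]),-np.arctan(kh[0])]);print("psi",psi)
psi_r=np.arctan(k[0])
for ps in (psi,psi_r):
    e=np.array([np.cos(ps),np.sin(ps)]);n=np.array([-e[1],e[0]])
    yr=np.mean(P[:,:2]@n)+.036; xf=np.mean(F[:,:2]@e)+.106; xh=np.mean(H[:,:2]@e)-.049; yl=np.mean(L[:,:2]@n)-.036
    print("origin x from front/head",xf,xh,"y right/left",yr,yl, "O",e*xf+n*yr)
    O=e*xf+n*yr
    q=np.stack([(c[...,:2]-O)@e,(c[...,:2]-O)@n,c[...,2]],-1)
    m=(q[...,0]>-.104)&(q[...,0]<-.01)&(abs(q[...,1])<.016)
    b=m&(q[...,2]>.031)&(q[...,2]<.0385);l=m&(q[...,2]>.0385)&(q[...,2]<.05)
    for w in(b,l):
        print(w.sum(),[np.percentile(q[w][:,i],[1,50,99]).round(4) for i in range(3)])
    t=(q[...,0]>-.12)&(q[...,0]<0)&(q[...,1]>.036)&(q[...,2]>.03)&(q[...,2]<.07);print("plate",[np.percentile(q[t][:,i],[1,50,99]).round(4) for i in range(3)])
```

```text
right [-0.13773813 -0.02437362] 0.0003863655955919156 -0.13687686884369854
left(cover region) [-0.13224612  0.04575916] -0.028959897046190758 -0.10219566651255953
front [0.1152224 0.4503774] 0.0010069212116632525
head lower edge [0.13959619 0.60727836] 0.0006957747844828424
psi -0.1300977524870854
origin x from front/head 0.5534175967203611 0.5526687498131954 y right/left 0.00830837524318919 0.008575588095817016 O [ 0.54981864 -0.06355729]
622 [array([-0.0644, -0.0361, -0.0184]), array([-0.013 , -0.0011,  0.0109]), array([0.0327, 0.0353, 0.0375])]
130 [array([-0.0717, -0.0679, -0.0635]), array([-0.0099,  0.001 ,  0.0128]), array([0.0386, 0.0411, 0.0427])]
plate [array([-0.0969, -0.0477, -0.0018]), array([0.0366, 0.0653, 0.3004]), array([0.0311, 0.0516, 0.0694])]
origin x from front/head 0.5533841668979785 0.5524972509478016 y right/left 0.011854345387962529 0.012433571204441655 O [ 0.54982588 -0.06376572]
622 [array([-0.0644, -0.0362, -0.0184]), array([-0.013 , -0.001 ,  0.0108]), array([0.0327, 0.0353, 0.0375])]
130 [array([-0.0718, -0.0679, -0.0636]), array([-0.0101,  0.0008,  0.0125]), array([0.0386, 0.0411, 0.0427])]
plate [array([-0.0972, -0.0483, -0.0015]), array([0.0365, 0.0655, 0.301 ]), array([0.0311, 0.0516, 0.0694])]
```

```bash
cat >> h.py <<'E'
PSI=-0.137;O=np.array([0.5497,-0.0637]);e=np.array([np.cos(PSI),np.sin(PSI)]);n=np.array([-e[1],e[0]])
Q=[0,np.cos(PSI/2),np.sin(PSI/2),0]
def W(x,y,z): return np.r_[O+e*x+n*y,z]
def tor(P): return np.array([(P[:2]-O)@e,(P[:2]-O)@n,P[2]])
def rf(f): return np.array([f[:2]@e,f[:2]@n,f[2]]).round(2)
E
python3 - <<'E'
from h import *
from plant import manip
import cv2,pickle
manip.set_gripper(.044)
manip.reach(W(-.088,.028,.11),Q)
f0=manip.observe()["ft_force"]
def rep():
    s=manip.observe();print(round(s["time"],2),tor(s["tcp_pos"]).round(4),rf(s["ft_force"]-f0),round(s["grip_width"],4))
rep()
for z in (.07,.055,.0325):
    manip.movel(W(-.088,.028,z),Q,max_speed=.08);rep()
p=manip.camera_params("wrist");im,d=manip.snapshot("wrist");cv2.imwrite("pics/w2.png",im[:,:,::-1]);np.save("pics/w2.npy",d);pickle.dump((p,f0),open("pics/w2.pkl","wb"))
im,d=manip.snapshot("scene");cv2.imwrite("pics/s2.png",cv2.resize(im[170:300,290:450,::-1],None,fx=5,fy=4.5,interpolation=cv2.INTER_CUBIC))
E
```

```text
5.62 [-0.0868  0.028   0.1107] [0. 0. 0.] 0.0438
6.27 [-0.0874  0.028   0.0705] [-0.57  0.98  0.25] 0.0441
6.6 [-0.0881  0.028   0.055 ] [-0.99  1.54 -0.56] 0.0443
7.03 [-0.0868  0.0285  0.0329] [0.03 2.3  2.9 ] 0.0441
```

View pics/w2.png

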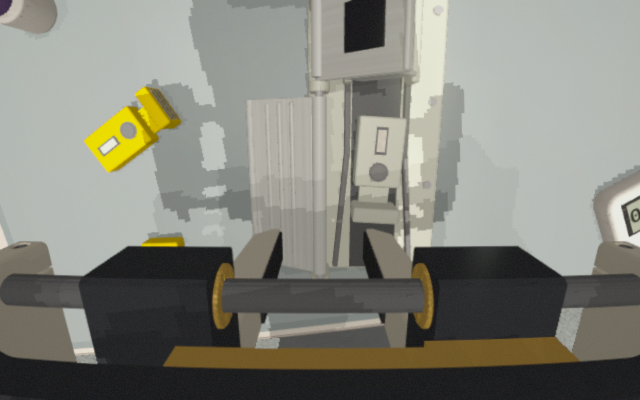

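View pics/s2.png

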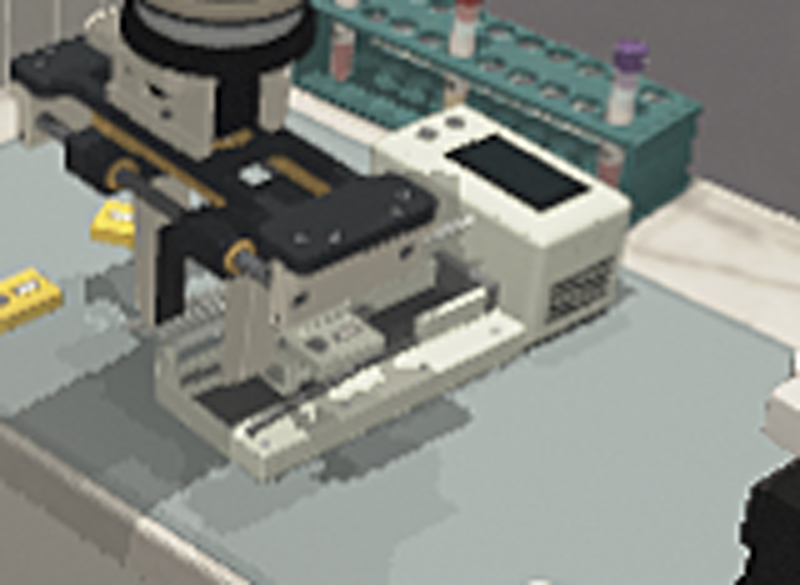

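Run:
```python
from h import *
from plant import manip
import cv2,pickle
p,f0=pickle.load(open("pics/w2.pkl","rb"))
c=cloud(np.load("pics/w2.npy"),p);q=np.stack([(c[...,:2]-O)@e,(c[...,:2]-O)@n,c[...,2]],-1)
m=(q[...,0]>0.005)&(q[...,0]<.035)&(q[...,1]<.028)&(q[...,1]>-.03)&(q[...,2]>.045)&(q[...,2]<.1)
k=np.polyfit(q[m][:,1],q[m][:,2],1);print("cover angle",m.sum(),np.arctan(-k[0]))
def rep():
    s=manip.observe();f=rf(s["ft_force"]-f0);print(round(s["time"],2),tor(s["tcp_pos"]).round(4),f,round(s["grip_width"],4));return f
for x in (-.075,-.05,-.03):
    manip.movel(W(x,.028,.0325),Q,max_speed=.03);rep()
p=manip.camera_params("wrist");im,d=manip.snapshot("wrist");cv2.imwrite("pics/w3.png",im[:,:,::-1]);np.save("pics/w3.npy",d);pickle.dump((p,f0),open("pics/w3.pkl","wb"))
im,d=manip.snapshot("scene");cv2.imwrite("pics/s3.png",cv2.resize(im[170:300,290:450,::-1],None,fx=5,fy=4.5,interpolation=cv2.INTER_CUBIC))
```

```text
cover angle 5155 0.7854135402790952
7.72 [-0.0755  0.028   0.0323] [-3.24  2.76  2.91] 0.0441
8.7 [-0.0496  0.028   0.0326] [-2.6   2.36  2.52] 0.0438
9.52 [-0.0292  0.0281  0.0327] [-2.01  1.97  2.59] 0.0439
```

View pics/w3.png

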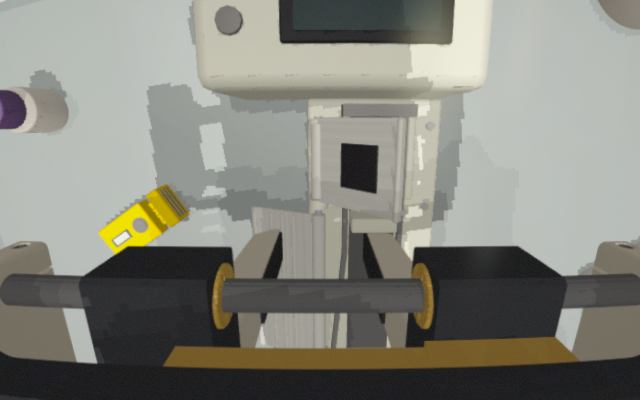

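View pics/s3.png

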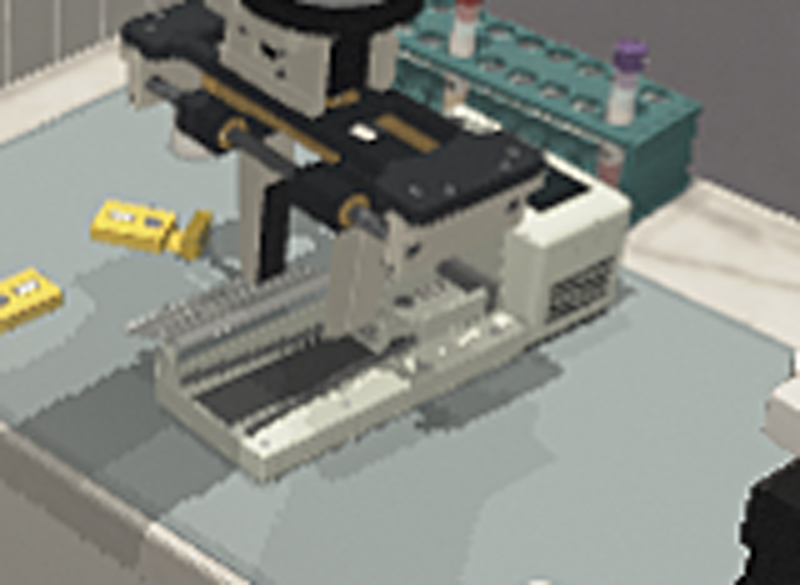

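The cover stands open at about 0.79 rad. The cartridge is moving with the right fingertip, and its lug (near 372,225 in w3) is just ahead of the skirt. I'll creep forward to the stop, watching the force.

Run:
```python
from h import *
from plant import manip
import cv2,pickle
p,f0=pickle.load(open("pics/w3.pkl","rb"))
def rep():
    g=[]
    for _ in range(3):
        s=manip.observe();g.append(s["ft_force"]-f0);manip.sleep(.03)
    f=rf(np.mean(g,0));print(round(s["time"],2),tor(s["tcp_pos"]).round(4),f);return f
x=-.028
while x<-.0155:
    manip.movel(W(x,.028,.0325),Q,max_speed=.03);f=rep()
    if f[0]<-7: break
    x+=.001
p=manip.camera_params("wrist");im,d=manip.snapshot("wrist");cv2.imwrite("pics/w4.png",im[:,:,::-1]);np.save("pics/w4.npy",d);pickle.dump((p,f0),open("pics/w4.pkl","wb"))
im,d=manip.snapshot("scene");cv2.imwrite("pics/s4.png",cv2.resize(im[170:300,290:450,::-1],None,fx=5,fy=4.5,interpolation=cv2.INTER_CUBIC))
```

```text
9.93 [-0.0282  0.028   0.0324] [-3.41  2.25  2.59]
10.28 [-0.0274  0.0279  0.0324] [-4.15  1.88  3.38]
10.63 [-0.0257  0.028   0.0326] [-3.85  1.82  2.91]
10.98 [-0.0249  0.028   0.0325] [-3.62  2.47  3.28]
11.33 [-0.024   0.028   0.0325] [-3.9   2.08  2.59]
11.68 [-0.024   0.028   0.0324] [-6.37  2.34  5.24]
12.03 [-0.0239  0.0279  0.0323] [-7.85  2.36  5.51]
```

View pics/w4.png

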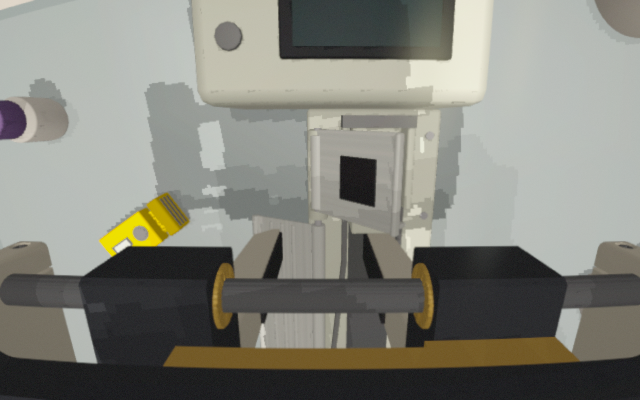

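View pics/s4.png

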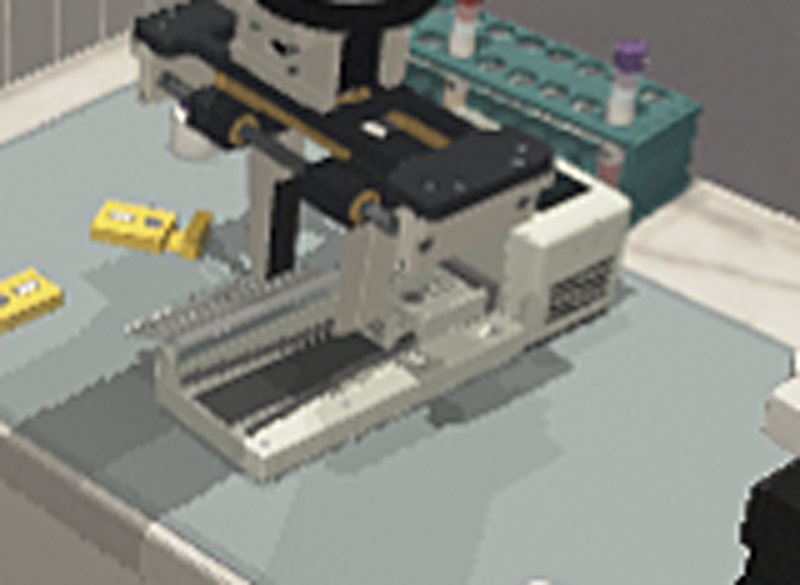

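```bash
python3 - <<'E'
from h import *
import pickle
p,f0=pickle.load(open("pics/w4.pkl","rb"));d=np.load("pics/w4.npy");c=cloud(d,p);q=np.stack([(c[...,:2]-O)@e,(c[...,:2]-O)@n,c[...,2]],-1)
np.set_printoptions(linewidth=200,suppress=True)
for u in (358,364,370,376,382):
    print(u,[(v,)+tuple((q[v,u]*1000).round(1)) for v in range(222,256,2)])
H=[]
for u in range(230,450):
    vs=[v for v in range(70,130) if q[v,u,2]>.066]
    if vs: H.append(q[max(vs),u,0])
print("head front x (nominal 49)",np.median(H)*1000)
E
python3 -c "
import cv2
a=cv2.imread('pics/w4.png')[190:290,300:440];cv2.imwrite('pics/z4.png',cv2.resize(a,None,fx=5,fy=5,interpolation=cv2.INTER_CUBIC))"
```

```text
358 [(222, np.float64(-0.6), np.float64(12.0), np.float64(62.9)), (224, np.float64(-1.5), np.float64(12.0), np.float64(63.1)), (226, np.float64(-10.3), np.float64(9.3), np.float64(40.5)), (228, np.float64(-11.4), np.float64(9.3), np.float64(40.6)), (230, np.float64(-12.2), np.float64(9.4), np.float64(41.3)), (232, np.float64(-13.0), np.float64(9.4), np.float64(42.0)), (234, np.float64(-21.2), np.float64(7.2), np.float64(23.0)), (236, np.float64(-22.2), np.float64(7.2), np.float64(23.6)), (238, np.float64(-23.5), np.float64(7.1), np.float64(23.4)), (240, np.float64(-25.1), np.float64(7.0), np.float64(22.5)), (242, np.float64(-26.1), np.float64(7.0), np.float64(23.1)), (244, np.float64(-27.6), np.float64(6.9), np.float64(22.5)), (246, np.float64(-28.8), np.float64(6.9), np.float64(22.6)), (248, np.float64(-29.7), np.float64(7.0), np.float64(23.6)), (250, np.float64(-31.4), np.float64(6.8), np.float64(22.4)), (252, np.float64(-32.7), np.float64(6.8), np.float64(22.5)), (254, np.float64(-34.1), np.float64(6.7), np.float64(22.3))]
364 [(222, np.float64(0.1), np.float64(9.6), np.float64(65
[... 3441 characters left out ...]
), np.float64(-3.0), np.float64(42.2)), (236, np.float64(-14.9), np.float64(-2.9), np.float64(43.1)), (238, np.float64(-14.6), np.float64(-2.2), np.float64(46.7)), (240, np.float64(-13.9), np.float64(-1.4), np.float64(51.0)), (242, np.float64(-14.1), np.float64(-1.1), np.float64(53.2)), (244, np.float64(-14.6), np.float64(-0.9), np.float64(54.4)), (246, np.float64(-14.0), np.float64(-0.1), np.float64(58.3)), (248, np.float64(-14.0), np.float64(0.3), np.float64(60.8)), (250, np.float64(-14.4), np.float64(0.5), np.float64(62.0)), (252, np.float64(-14.3), np.float64(1.0), np.float64(64.7)), (254, np.float64(-14.6), np.float64(1.2), np.float64(66.1))]
head front x (nominal 49) 49.171558246352056
```

View pics/z4.png

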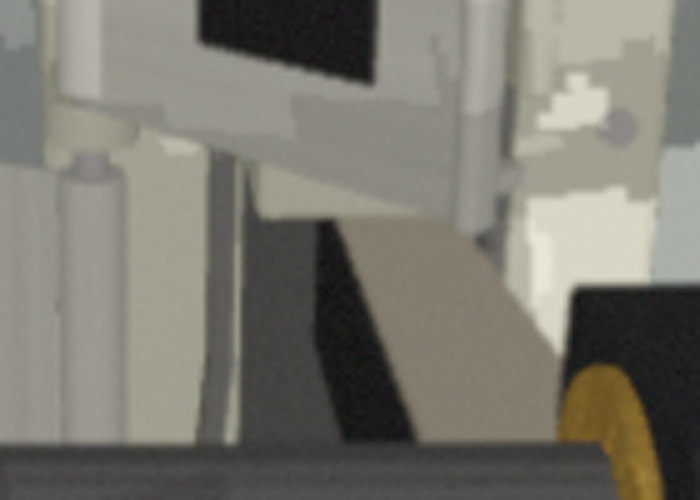

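Run:
```python
from h import *
from plant import manip
import cv2,pickle
p,f0=pickle.load(open("pics/w3.pkl","rb"))
def rep():
    s=manip.observe();print(round(s["time"],2),tor(s["tcp_pos"]).round(4),rf(s["ft_force"]-f0))
manip.movel(W(-.033,.028,.0325),Q,max_speed=.03);rep()
manip.movel(W(-.033,.028,.062),Q,max_speed=.04);rep()
manip.movel(W(-.04,.028,.12),Q,max_speed=.1);rep()
manip.movel(W(-.09,.028,.24),Q,max_speed=.15);rep()
manip.sleep(.3)
p=manip.camera_params("wrist");im,d=manip.snapshot("wrist");cv2.imwrite("pics/w5.png",im[:,:,::-1]);np.save("pics/w5.npy",d);pickle.dump((p,f0),open("pics/w5.pkl","wb"))
im,_=manip.snapshot("scene");cv2.imwrite("pics/s5.png",cv2.resize(im[170:300,290:450,::-1],None,fx=5,fy=4.5,interpolation=cv2.INTER_CUBIC))
c=cloud(d,p);q=np.stack([(c[...,:2]-O)@e,(c[...,:2]-O)@n,c[...,2]],-1)
m=(q[...,0]>0.005)&(q[...,0]<.035)&(q[...,1]<.028)&(q[...,1]>-.015)&(q[...,2]>.03)&(q[...,2]<.1)
k=np.polyfit(q[m][:,1],q[m][:,2],1);print("cover angle",m.sum(),np.arctan(-k[0]),np.median(q[m][:,2]))
l=(q[...,0]>-.03)&(q[...,0]<-.004)&(abs(q[...,1])<.011)&(q[...,2]>.036)&(q[...,2]<.05)
print("lug",l.sum(),np.percentile(q[l][:,0],[2,50,98]).round(4),np.median(q[l][:,2]))
```

```text
12.68 [-0.0309  0.0283  0.0331] [1.95 2.33 3.21]
13.57 [-0.0334  0.0279  0.0618] [-1.1   0.49  0.33]
14.31 [-0.0403  0.0279  0.1197] [-0.71  0.32 -0.85]
15.32 [-0.0904  0.0279  0.2393] [-0.96  1.43 -0.07]
cover angle 1173 0.0056910271452581184 0.04303999856165325
lug 160 [-0.0138 -0.0101 -0.0063] 0.04103362586852147
```

View pics/w5.png

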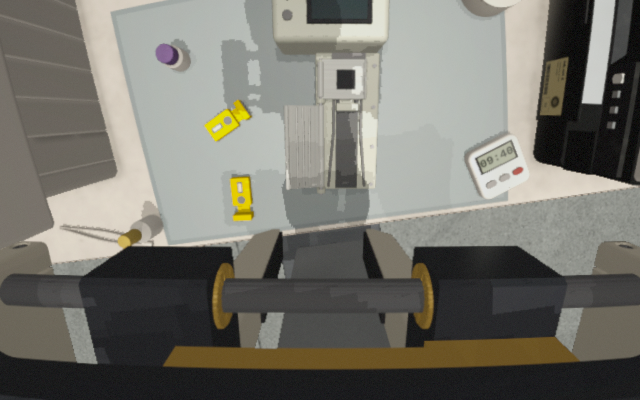

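View pics/s5.png

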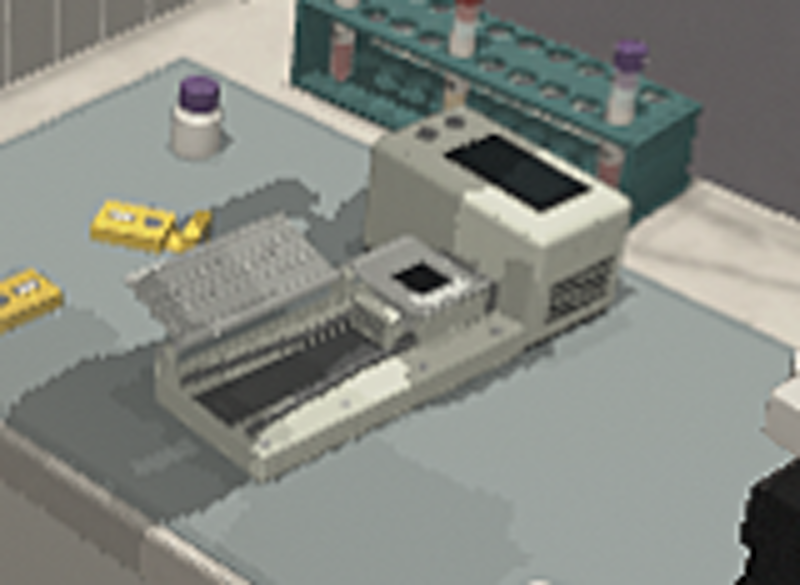

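Cover shut flat (344,80 in w5). The lug stands just outside the skirt at x = -14 to -6 mm, which is its home position. The vial, dropper and timer are where they were, so I'm handing it in.

```bash
python3 -c "
from plant import manip
manip.job_done();print(manip.observe()['time'])"
```

```text
the job is handed in; nothing more can be done
the job is handed in; nothing more can be done
```

The cartridge is fully home and the cover is shut over it. I handed the job in at about 15.7 s of the 40 s allowed.

- **Loading:** The left fingertip held the thumb plate down; just before the push the cover measured 0.79 rad open. The right fingertip pushed the cartridge's lug along the lane until it stopped at the end. The push force there rose from about 4 N to 8 N with no further movement. I then drew back 7–9 mm with the plate still held, and lifted slowly so the cover closed.
- **Final position:** The cover measured 0.006 rad, which is shut. The lug spans reader x = -13.8 to -6.3 mm; fully home is -14.5 to -6.5 mm, so it agrees within the camera's accuracy. The wrist was free of contact.
- **Other things on the bench:** The dropper, vial, timer and yellow look-alikes stand where they did, judged by eye in the pictures. I did not measure their positions again. The culture dish was out of view in the last pictures, but the arm never went near it.
- **One mismatch:** The fingertip stopped about 2 mm before the point I expected. The depth image showed the lug already home, so I put this down to the finger being wider than the 15 mm pad.

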